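# Fetch the thickness gauge from behind the jars and restore the jars

### The arm

A 7-joint arm with a two-finger parallel gripper is mounted at the origin on a cart in front of the work surface, level with it; the furniture and walls round the work are solid. World frame = base frame: x ahead of the robot, y to its left, z up, the work surface at z = 0. Lengths are in m, angles in rad, forces in N, time in s.
With the tool pointing down it reaches from about 0.4 to 0.85 m from the base axis. Payload 4.4 kg.
Tool frame: the origin (TCP) lies at the very end of the fingers, on their centre line; the grasp point (between the pads) lies 19 mm behind it; z points along the fingers, y is the line along which they close (so a half turn about z gives the same grasp; the last joint's range is limited). The gripper opens to 94 mm and grips with 3 to 60 N. Pads are 16 mm wide; open, the fingers measure 119 mm over their backs; the gripper's body (75 mm by 177 mm) begins 78 mm behind the grasp point.
Start: joints at [1.235, 0.628, 0.038, 1.517, -0.027, 0.996, -0.02], TCP at [0.173, -0.626, 0.205] pointing down, gripper open.
Joint ranges: [-3.06, 3.06], [-0.37, 2.12], [-1.25, 1.32], [0.18, 2.47], [-1.1, 4.24], [0.23, 1.98], [-2.94, 2.94]. Speed limits (rad/s): [2.57, 2.57, 3.14, 3.14, 3.14, 3.14, 3.14].

### API

Orientations are given as a unit quaternion [x, y, z, w].
In Python, from plant import env, hand, kinematics, sensors, optics gives the robot as it stands. Calls block until the motion is done:
- env.move_to(position, orientation): joint-space move of the TCP to a pose.
- env.move_l(position, attitude=None, rate=0.15): straight line of the TCP; attitude=None keeps the orientation; rate is the mean speed in m/s.
- env.move_j(angles): joint-space move.
- hand.move_gripper(opening, force=None): opening from 0.0 (shut) to 1.0 (fully open); force is the grip in N (None keeps the last); returns when the fingers have stopped.
- env.wait(seconds).
- kinematics.ik(position, orientation): joint angles nearest the present ones, or None.
- sensors.sense(): the state.
- optics.snapshot(name): name is "side" or "top" or "wrist"; returns a dict with "image" (480x640x3 uint8, blue, green, red), "range_z" (480x640 float32, m along the optical axis (not along the pixel's ray), 0 where there is no reading), "camera_matrix" (3x3 intrinsics, pixels), "dist_coeffs" ([k1, k2, p1, p2, k3] as OpenCV has them; the pictures are not rectified), "eye" and "rotation" of the camera in the world. Camera axes: x right, y down, z forward; pixel columns grow to the right and rows downward; lengths in m; the calibration is good to about 2 mm. A picture is of the moment at which its call begins.
A pose or a line that the arm cannot do raises env.MotionError and nothing moves.
- env.hand_in(): hands the job in; it is judged then, once.
The state is a dict: "clock": time; "qpos": joint angles; "dq": joint speeds; "joint_torque": joint torques, N m; "tool_pos": TCP position; "ee_rot": TCP orientation; "wrist_force": force on the tool from outside, world axes, zero at the start; "moment": the same for the moment, N m; "grip_width": opening from 0.0 (shut) to 1.0 (fully open); "finger_force": force on a finger pad.
Only numpy, scipy, OpenCV 4.12 (cv2) and the standard library are available. Lean on these libraries where they do the work, as an engineer would, in place of code of your own. Each camera call takes 0.05 s, during which the arm holds its last target. There are 200 camera calls.

### The job

Both jars stand in the way of the wooden thickness gauge lying behind them in the plywood jar tray: first lift both jars out and stand them aside on the white plaster slab. Then fetch the gauge and lay it flat, long side along the metal rail, centred on the red mark of the rolling board, and only after that stand each jar back in the tray exactly where it stood before (do not swap them). Keep the jars upright and leave the roll of tape and the rubber kidney where they are.

Things in the scene. Friction and masses are not known exactly. Their poses are not given: they have to be found in the camera images.
- red_jar_mid (a point): clear round jar with a pale label and a red screw lid, 62 mm across (lid 61 mm), 97 mm tall, 0.17 kg (may differ by a third), standing loose in the jar tray. This point is its centre, 48.5 mm above its foot; z is up along the jar. The jar is closed and rigid and can be gripped anywhere on its side.
- yellow_jar_mid (a point): narrow round jar with a reddish label and a yellow lid, 44 mm across, 100 mm tall, 0.11 kg (may differ by a third), standing loose in the jar tray. This point is its centre, 50 mm above its foot; z is up along the jar. The two jars stand side by side about 80 mm apart, centre to centre, on the side of the tray nearer the robot; which one is left and which right changes.
- gauge_mid (a point): hardwood thickness gauge, a plain brown block 25 x 60 x 18 mm (x, y, z), 0.05 kg, lying flat and loose in the jar tray about 20 mm behind the jars (on the far side from the robot). This point is its centre, 9 mm above its underside; its long side runs along its y, its 25 mm width along its x, z up. It is so low that a gripper reaching down for it hits the jars while they stand there.
- jar_tray: light plywood tray, fixed, 180 x 200 mm outside (x, y), with a solid base whose floor is 26 mm above the bench, rim 6 mm thick, standing 12 mm above the floor (38 mm above the bench). Origin: centre of its underside, on the bench; the jars stand in its half towards its -x, the gauge behind them towards +x. The tray may be on the left or on the right side of the bench, and turned up to about 12 degrees.
- bat: off-white plaster slab, fixed, flat top, 161 mm along its x and 211 mm along its y, 18 mm thick, lying on a like slab (its top is 39 mm above the bench): the side area for the jars; only the rubber kidney lies on its end farther from the robot (towards its -y), the rest is free. Origin: centre of the upper slab's underside, 18 mm below the top. It lies on the other side of the bench from the jar tray.
- rolling_board: brown wooden rolling board, fixed, 200 x 150 x 12 mm, lying in the blue tray in the middle (tray floor 49 mm above the bench, tray walls 98 mm above the bench). Origin: centre of its underside. An aluminium rail 120 x 22 mm, 18 mm high above the board, is screwed to it along its x, centred 45 mm towards its -y; the red mark lies on the other side.
- red_mark (a point): centre of the red rectangle with white edge painted on the rolling board, 72 x 37 mm, long side along the board's x, 42 mm from the board's centre towards its +y and 87 mm from the rail. This point lies on the board's top surface, 12 mm above its underside; axes as the board's. The gauge belongs here, its long side along this x (either way round).
- tape: roll of cream masking tape, 96 mm across, 25 mm high, loose on the bench, to be left alone. Origin: centre of its underside.
- kidney: red-brown curved rubber kidney, 35 x 90 x 8 mm, lying loose across the far end of the plaster slab (about 82 mm from its centre towards its -y, long side along the slab's x), to be left alone. Origin: centre of its underside.
There are look-alikes about, which are no part of the job. Leave any orange or pink look-alike of the part that bears red_jar_mid alone.

How it is judged:
On the way, in this order (a step that is already met when the one before it is completed fails the run):
1. both jars stand upright and released on the plaster slab (x of red_jar_mid in the frame of bat between -0.075 and 0.075 m and y of red_jar_mid in the frame of bat between -0.1 and 0.1 m and z of red_jar_mid in the frame of bat between 0.0605 and 0.0725 m and angle between each of red_jar_mid, yellow_jar_mid's own z axis and vertical below 0.15 rad and contact force between the fingers and red_jar below 0.2 N and x of yellow_jar_mid in the frame of bat between -0.075 and 0.075 m and y of yellow_jar_mid in the frame of bat between -0.1 and 0.1 m and z of yellow_jar_mid in the frame of bat between 0.062 and 0.074 m and contact force between the fingers and yellow_jar below 0.2 N), for 0.2 s.
2. the gauge lies on the red mark, released, with both jars still aside on the slab (all of step 1 and horizontal distance between gauge_mid and red_mark below 0.012 m and angle between the y axis of gauge_mid and the x axis of rolling_board, either way round below 0.2 rad and angle between gauge_mid's own z axis and vertical below 0.15 rad and z of gauge_mid in the frame of red_mark below 0.014 m and linear speed of gauge below 0.02 m/s and angular speed of gauge below 0.2 rad/s and contact force between the fingers and gauge below 0.2 N), for 0.2 s.
At the end, for the whole second after the job is handed in: Each jar stands upright (within 0.15 rad), at rest, within 15 mm of where it stood at the start; the gauge lies flat and at rest on the rolling board, its centre within 12 mm of the centre of the red mark, its long side within 0.2 rad of the rail's direction (distance of each of red_jar_mid, yellow_jar_mid from where it was at the start of the episode below 0.015 m and angle between each of red_jar_mid, yellow_jar_mid, gauge_mid's own z axis and vertical below 0.15 rad and linear speed of each of red_jar, yellow_jar, gauge below 0.02 m/s and angular speed of each of red_jar, yellow_jar, gauge below 0.2 rad/s and horizontal distance between gauge_mid and red_mark below 0.012 m and angle between the y axis of gauge_mid and the x axis of rolling_board, either way round below 0.2 rad and z of gauge_mid in the frame of red_mark below 0.014 m); the robot touches nothing.
It fails at once if a jar is tipped by more than 0.6 rad (angle between any of red_jar_mid, yellow_jar_mid's own z axis and vertical above 0.6 rad).
It fails at once if the roll of tape or the rubber kidney is moved more than 20 mm (distance of any of tape, kidney from where it was at the start of the episode above 0.02 m).
It also fails if it takes over 136 s, if anything falls off the work surface, if the arm or the gripper's body presses on something with over 40 N, if the wrist force passes 120 N, or if a joint passes its speed limit or range.

## Working session

There is one attempt and no reset: what is moved stays moved. The work goes in short steps, each a Python script; the robot and the scene stay as the last script left them, time stands still between calls to the robot, and variables do not carry over. Pictures are saved under pics/ and viewed, at most 14 in all, crops included, and the job is handed in when it is done.

```bash
ls; mkdir -p pics
python3 - <<'E'
from plant import env,hand,kinematics,sensors,optics
import cv2,numpy as np
for n in("top","side"):
    s=optics.snapshot(n); cv2.imwrite(f"pics/{n}0.png",s["image"]); np.savez(f"{n}0.npz",**{k:np.array(v) for k,v in s.items()})
    print(n,s["eye"],np.round(s["rotation"],3).tolist(),s["camera_matrix"],s["dist_coeffs"])
s=sensors.sense();print(s)
E
```

```text
pics
top [ 0.54289483 -0.04467752  1.61464367] [0.707, -0.706, 0.016, -0.023] [[550.66542147   0.         324.04925772]
 [  0.         550.66542147 239.97315859]
 [  0.           0.           1.        ]] [0.01197467 0.         0.         0.         0.        ]
side [0.47936957 0.96871626 0.67428946] [-0.056, 0.87, -0.489, 0.035] [[441.29414337   0.         327.39165882]
 [  0.         441.29414337 237.95977774]
 [  0.           0.           1.        ]] [0.01031884 0.         0.         0.         0.        ]
{'clock': 0.1, 'qpos': array([ 1.23518148,  0.62921053,  0.03843313,  1.5182131 , -0.02698328,
        0.99633357, -0.0200513 ]), 'dq': array([ 0.00098383, -0.00194797, -0.00044402, -0.00237463, -0.00081717,
        0.00192692, -0.00076263]), 'joint_torque': array([ 1.69902629e-03, -5.50792658e+01,  1.14696331e+00, -1.87119073e+01,
       -5.22173254e-02,  1.91743352e-02,  2.11259260e-05]), 'tool_pos': array([ 0.1731372 , -0.62591562,  0.20469138]), 'ee_rot': array([ 9.90915572e-01,  1.34482902e-01, -1.20889041e-04, -8.14569396e-04]), 'wrist_force': array([-0.39872915, -0.04402728, -0.28385525]), 'moment': array([-0.00293761, -0.0286385 ,  0.00582234]), 'finger_force': 0.0, 'grip_width': 1.0003997633649768}
```

View pics/top0.png

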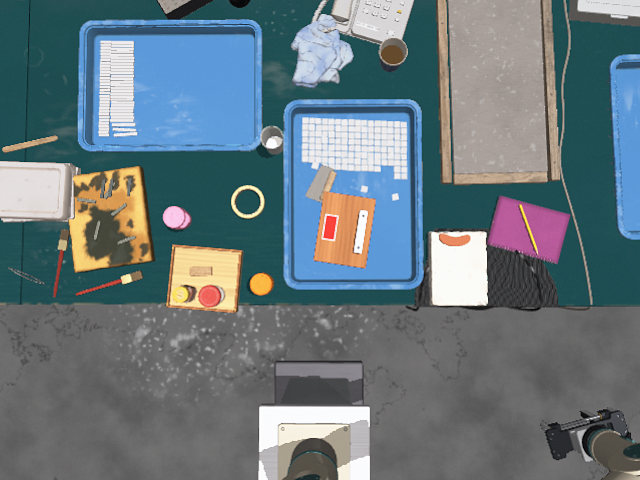

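View pics/side0.png

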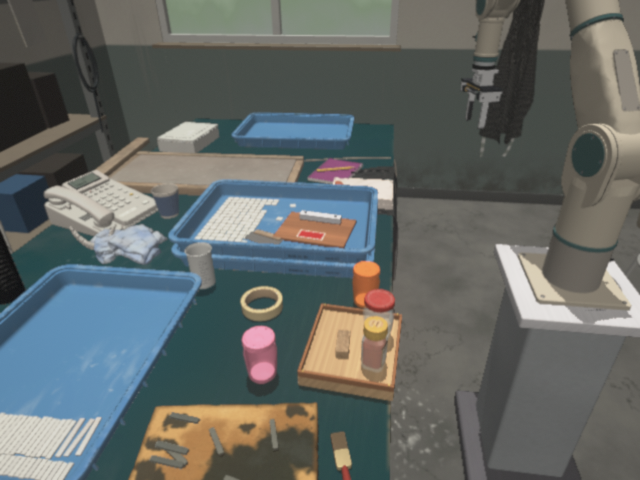

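```bash
cat > h.py <<'E'
import cv2,numpy as np
from scipy.spatial.transform import Rotation as R
def ray(s,uv,z):
    uv=np.asarray(uv,float).reshape(-1,1,2)
    p=cv2.undistortPoints(uv,s["camera_matrix"],s["dist_coeffs"])[:,0]
    d=R.from_quat(s["rotation"]).apply(np.c_[p,np.ones(len(p))])
    e=np.asarray(s["eye"]);return e+d*((z-e[2])/d[:,2])[:,None]
def mask(s,lo,hi,roi):
    h=cv2.cvtColor(s["image"],cv2.COLOR_BGR2HSV);h[...,0]=(h[...,0].astype(int)+30)%180
    m=cv2.inRange(h,lo,hi);o=np.zeros_like(m);x0,y0,x1,y1=roi;o[y0:y1,x0:x1]=m[y0:y1,x0:x1];return o
def blob(m):
    return max(cv2.findContours(m,cv2.RETR_EXTERNAL,cv2.CHAIN_APPROX_NONE)[0],key=cv2.contourArea)
def rect(s,c,z):
    """minAreaRect in world at plane z -> centre, long dir angle, long, short (mm)"""
    P=ray(s,c.reshape(-1,2),z)[:,:2]
    b=cv2.boxPoints(cv2.minAreaRect((P*1000).astype(np.float32)))/1000
    e=[b[1]-b[0],b[2]-b[1]];l=[np.linalg.norm(v) for v in e];i=int(np.argmax(l))
    return b.mean(0),np.arctan(e[i][1]/e[i][0]) if abs(e[i][0])>1e-9 else np.pi/2,l[i]*1e3,l[1-i]*1e3
E
python3 - <<'E'
from h import *
s=dict(np.load("top0.npz"))
# hue shifted by +30
T={"red lid":((20,120,80),(39,255,255),(195,280,226,311),.123),
"yel lid":((48,130,120),(64,255,255),(170,282,197,304),.126),
"gauge":((35,60,60),(60,255,190),(185,262,217,281),.044),
"mark":((20,150,120),(38,255,255),(318,208,342,246),.061),
"rail":((0,0,150),(179,60,255),(350,205,372,258),.079),
"slab":((0,0,190),(179,50,255),(424,226,489,310),.039),
"kidney":((25,80,80),(45,255,255),(435,230,475,250),.047),
"tray":((38,30,60),(70,255,255),(155,240,250,315),.038),
"board":((30,60,60),(50,255,255),(310,188,380,272),.061)}
im=s["image"].copy()
for n,(lo,hi,roi,z) in T.items():
    m=mask(s,lo,hi,roi)
    c=blob(cv2.morphologyEx(m,cv2.MORPH_CLOSE,np.ones((3,3))))
    (u,v),r=cv2.minEnclosingCircle(c)
    q=s["range_z"][m>0]
    p,a,l,w=rect(s,c,z);print(n,"px",round(u),round(v),"xy",p.round(4),"ang",round(np.degrees(a),1),"lw",round(l),round(w),"z",round(s["eye"][2]-np.median(q[q>0]),3))
    cv2.drawContours(im,[c],-1,(0,255,0),1)
cr=np.vstack([np.hstack([cv2.resize(im[235:315,150:280],None,fx=3,fy=3,interpolation=0),cv2.resize(im[190:270,300:400],None,fx=3,fy=3,interpolation=0)])])
cv2.imwrite("pics/crop0.png",cr)
E
```

```text
red lid px 209 296 xy [0.4742 0.2818] ang -89.9 lw 60 57 z 0.126
yel lid px 180 294 xy [0.4775 0.3575] ang -44.4 lw 43 42 z 0.128
gauge px 193 275 xy [0.5287 0.3456] ang -89.9 lw 6 0 z 0.03
mark px 330 227 xy [ 0.665  -0.0437] ang -8.1 lw 62 27 z 0.057
rail px 361 231 xy [ 0.652  -0.1296] ang -8.6 lw 122 24 z 0.076
slab px 458 268 xy [ 0.5502 -0.4123] ang 0.4 lw 210 158 z 0.045
kidney px 454 238 xy [ 0.6299 -0.3972] ang 87.7 lw 85 31 z 0.048
tray px 204 278 xy [0.5197 0.3165] ang 85.1 lw 211 182 z 0.028
board px 344 228 xy [ 0.665  -0.0821] ang -8.5 lw 209 155 z 0.058
```

View pics/crop0.png

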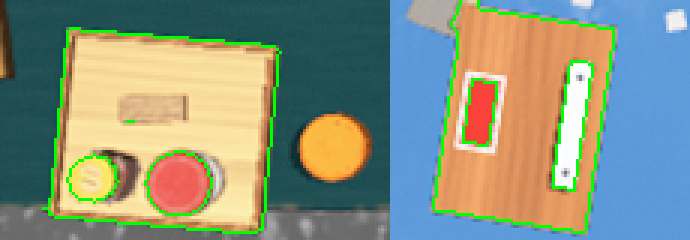

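```bash
cat >> h.py <<'E'
def q(deg):
    f=np.radians(deg);y=np.array([np.cos(f),np.sin(f),0]);z=np.array([0,0,-1.])
    return R.from_matrix(np.c_[np.cross(y,z),y,z]).as_quat()
E
python3 - <<'E'
from h import *
from plant import env,kinematics,sensors,optics
for f in(-5,175):
  for n,p in dict(red=(.474,.282,.067),yel=(.477,.357,.067),slab=(.5,-.375,.08),slab2=(.5,-.455,.08)).items(): 
    k=kinematics.ik(p,q(f));print(f,n,None if k is None else np.round(k,2))
for f in(82,-98):
    k=kinematics.ik((.665,-.0437,.063),q(f));print(f,None if k is None else np.round(k,2))
env.move_to((.46,.31,.36),q(-5))
s=optics.snapshot("wrist");cv2.imwrite("pics/w1.png",s["image"]);np.savez("w1.npz",**{k:np.array(v) for k,v in s.items()})
print(s["eye"],R.from_quat(s["rotation"]).as_matrix().round(2),sensors.sense()["clock"],sensors.sense()["qpos"].round(2))
E
```

```text
-5 red [-0.37  0.7  -0.34  1.91  0.4   0.6  -1.05]
-5 yel [-0.47  0.75 -0.35  1.78  0.38  0.67 -1.12]
-5 slab [ 0.73  0.75 -0.21  1.69  0.22  0.72  0.32]
-5 slab2 [ 0.83  0.81 -0.23  1.54  0.23  0.82  0.42]
175 red [ 0.03  0.93 -1.06  1.9   1.01  0.98  1.54]
175 yel [-0.1   0.98 -1.06  1.77  1.    1.04  1.5 ]
175 slab [ 0.29  0.81  0.53  1.71 -0.55  0.78 -2.15]
175 slab2 [ 0.41  0.87  0.53  1.55 -0.53  0.87 -2.09]
82 [ 0.38  0.9  -0.65  1.57  0.65  0.9   0.93]
-98 [-0.06  0.82  0.14  1.58 -0.15  0.75 -1.56]
[0.46657718 0.37546327 0.53948181] [[ 1.   -0.09 -0.02]
 [-0.09 -0.97 -0.23]
 [-0.    0.23 -0.97]] 3.6083 [-0.04  0.48 -0.96  1.54  0.4   1.33 -1.13]
```

View pics/w1.png

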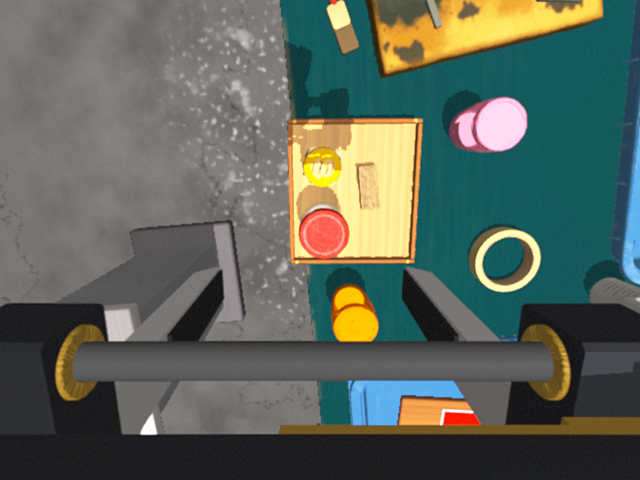

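Run:
```python
from h import *
s=dict(np.load("w1.npz"))
for n,lo,hi,roi,z in [("red",(20,120,80),(39,255,255),(290,195,360,262),.123),("yel",(45,130,100),(66,255,255),(300,140,345,192),.126),("gauge",(35,70,40),(60,255,185),(352,155,386,215),.044)]:
    m=cv2.morphologyEx(mask(s,lo,hi,roi),cv2.MORPH_CLOSE,np.ones((5,5)));c=blob(m)
    q_=s["range_z"][m>0]
    p,a,l,w=rect(s,c,z);print(n,cv2.minAreaRect(c)[0],p.round(4),round(np.degrees(a),1),round(l),round(w))
    ys,xs=np.nonzero(m);pw=ray(s,np.c_[xs,ys],0);e=s["eye"];f=R.from_quat(s["rotation"]).as_matrix()[:,2]
    d=pw-e;P=e+d/(d@f)[:,None]*s["range_z"][ys,xs][:,None];print("  depth pts",np.median(P,0).round(4))
```

```text
red (323.5000305175781, 232.50003051757812) [0.4716 0.2821] -65.1 60 58
  depth pts [0.4712 0.2831 0.1232]
yel (322.0, 165.5) [0.4756 0.3609] 85.0 56 49
  depth pts [0.4751 0.3676 0.1259]
gauge (359.8023681640625, 174.25668334960938) [0.5276 0.3422] 60.6 41 18
  depth pts [0.5262 0.3424 0.0344]
```

```bash
cat >> h.py <<'E'
from plant import env,hand,kinematics,sensors,optics
def st(n):
    s=sensors.sense();print(n,"t",round(s["clock"],1),"tcp",s["tool_pos"].round(4),"grip mm",round(94*s["grip_width"],1),"ff",round(s["finger_force"],1),"F",s["wrist_force"].round(1),"q",s["qpos"].round(2))
def pick(xy,z,f,op=1.0,force=20,up=.26):
    hand.move_gripper(op)
    env.move_to((*xy,z+.1),q(f)); env.move_l((*xy,z),rate=.12)
    hand.move_gripper(0.0,force); st("gripped")
    env.move_l((*xy,z+.03),rate=.06); env.move_l((*xy,up),rate=.2); st("lifted")
def place(xy,z,f,op=1.0,up=.26,via=None):
    if via: env.move_l((*via,up),q(f),rate=.3)
    env.move_l((*xy,up),q(f),rate=.3); env.move_l((*xy,z+.02),rate=.2); env.move_l((*xy,z),rate=.04); st("down")
    hand.move_gripper(op); env.wait(.2); env.move_l((*xy,up),rate=.2); st("released")
E
python3 - <<'E'
from h import *
pick((.473,.282),.061,-5)
place((.50,-.375),.075,0,via=(.5,0))
s=optics.snapshot("top");cv2.imwrite("pics/t2.png",s["image"][180:320,150:500])
E
```

```text
gripped t 6.2 tcp [0.4727 0.282  0.0611] grip mm 61.1 ff 20.0 F [-1.8 -0.4  2.9] q [-0.15  0.79 -0.7   1.91  0.75  0.73 -1.38]
lifted t 7.9 tcp [0.4724 0.2812 0.2588] grip mm 61.2 ff 20.0 F [-0.6  0.3 -3.3] q [-0.02  0.56 -0.9   1.71  0.48  1.11 -1.15]
down t 12.0 tcp [ 0.5001 -0.3749  0.0749] grip mm 61.5 ff 20.0 F [ 0.4 -0.1 -2.1] q [ 1.05  0.88 -0.79  1.69  0.76  0.91 -0.05]
released t 14.0 tcp [ 0.4992 -0.3749  0.2588] grip mm 93.9 ff 0.0 F [-0.1  0.1  0.3] q [ 1.11  0.68 -0.92  1.51  0.56  1.24  0.11]
```

View pics/t2.png

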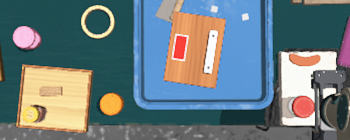

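Run:
```python
from h import *
pick((.477,.359),.061,-5)
place((.50,-.455),.075,0,via=(.5,0))
env.move_to((.52,.31,.24),q(-5))
t=optics.snapshot("top");s=optics.snapshot("wrist");np.savez("w3.npz",**{k:np.array(v) for k,v in s.items()})
cv2.imwrite("pics/c3.png",np.vstack([cv2.resize(t["image"][215:315,400:500],(480,480)),s["image"][:,:480]])[:, :].copy()[::2,::2]); st("")
for n,lo,hi,roi,z in [("red",(20,120,80),(39,255,255),(440,255,500,310),.136),("yel",(45,130,100),(66,255,255),(440,255,500,310),.139)]:
    c=blob(mask(t,lo,hi,roi));print(n,rect(t,c,z))
```

```text
gripped t 18.6 tcp [0.4769 0.359  0.061 ] grip mm 45.8 ff 19.3 F [-0.6  0.9  1.5] q [-0.26  0.85 -0.72  1.78  0.75  0.82 -1.45]
lifted t 20.3 tcp [0.4766 0.3582 0.2588] grip mm 45.9 ff 19.3 F [ 0.3 -0.1 -1.7] q [-0.17  0.63 -0.89  1.59  0.52  1.18 -1.25]
down t 24.9 tcp [ 0.5001 -0.4549  0.0748] grip mm 46.2 ff 19.3 F [ 1.3 -0.5 -1. ] q [ 1.13  0.95 -0.83  1.53  0.78  1.02  0.09]
released t 27.1 tcp [ 0.4992 -0.4548  0.2587] grip mm 94.0 ff 0.0 F [-0.2 -0.5 -1.2] q [ 1.16  0.77 -0.93  1.35  0.62  1.32  0.22]
 t 29.9 tcp [0.5206 0.3091 0.2399] grip mm 94.1 ff 0.0 F [ 0.6  0.2 -0.8] q [-0.05  0.67 -0.92  1.59  0.57  1.17 -1.18]
red (array([ 0.50027823, -0.37331688], dtype=float32), np.float32(-1.5684248), np.float32(58.598534), np.float32(55.856117))
yel (array([ 0.5018904, -0.4521853], dtype=float32), np.float32(-1.5682458), np.float32(42.542564), np.float32(37.134617))
```

View pics/c3.png

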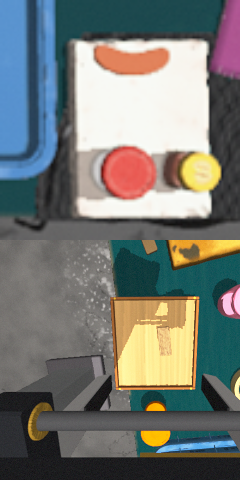

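Run:
```python
from h import *
s=dict(np.load("w3.npz"))
x0,y0,x1,y1=240,125,372,285
ys,xs=[a.ravel() for a in np.mgrid[y0:y1,x0:x1]]
g=ray(s,np.c_[xs,ys],.0);e=s["eye"];f=R.from_quat(s["rotation"]).as_matrix()[:,2];d=g-e
P=e+d/(d@f)[:,None]*s["range_z"][ys,xs][:,None]
Z=cv2.medianBlur(P[:,2].reshape(y1-y0,x1-x0).astype(np.float32),5)
m=np.zeros((480,640),np.uint8);m[y0:y1,x0:x1]=((Z>.036)&(Z<.055))*255
print(np.median(Z))
c=[k for k in cv2.findContours(m,cv2.RETR_EXTERNAL,cv2.CHAIN_APPROX_NONE)[0] if cv2.contourArea(k)>150]
im=s["image"].copy()
for k in c: print(cv2.minAreaRect(k),[np.round(v,4) for v in rect(s,k,.044)]);cv2.drawContours(im,[k],-1,(0,255,0),1)
cv2.imwrite("pics/g.png",cv2.resize(im[110:300,220:400],None,fx=3,fy=3,interpolation=0))
```

```text
0.026594527
((328.336669921875, 201.8663330078125), (57.51314926147461, 24.179405212402344), 84.2894058227539) [array([0.5386, 0.3242], dtype=float32), np.float32(-1.5508), np.float32(60.2387), np.float32(24.9016)]
```

View pics/g.png

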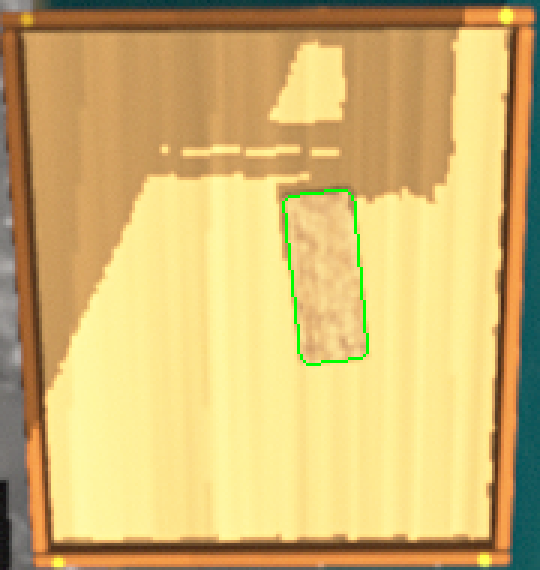

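Run:
```python
from h import *
pick((.5386,.3242),.029,1.1,op=.64,force=25,up=.22)
for f in(81.7,-98.3):
    k=kinematics.ik((.665,-.0437,.064),q(f));print(f,None if k is None else np.round(k,2))
```

```text
gripped t 32.7 tcp [0.5387 0.3242 0.0291] grip mm 24.9 ff 25.0 F [-0.1  0.5  0.8] q [-0.15  0.94 -0.76  1.7   0.83  0.86 -1.27]
lifted t 34.3 tcp [0.5381 0.3234 0.2187] grip mm 24.8 ff 25.0 F [ 0.   1.  -1.2] q [-0.08  0.73 -0.92  1.55  0.61  1.17 -1.1 ]
81.7 [ 0.58  1.09 -1.14  1.56  1.05  1.19  0.65]
-98.3 [ 0.27  0.85 -0.44  1.57  0.45  0.82 -2.06]
```

Run:
```python
from h import *
env.move_to((.665,-.0437,.2),q(-98.3))
place((.665,-.0437),.0635,-98.3,op=.6,up=.22)
env.move_to((.5,-.25,.26),q(-20))
s=optics.snapshot("top")
p=blob(mask(s,(20,150,120),(38,255,255),(318,208,342,246)));
cv2.imwrite("pics/m.png",cv2.resize(s["image"][190:270,300:400],None,fx=5,fy=5,interpolation=0)); st("")
```

```text
down t 37.5 tcp [ 0.6647 -0.0439  0.064 ] grip mm 24.8 ff 25.0 F [-1.8  0.1  5.6] q [ 0.27  0.85 -0.44  1.57  0.46  0.82 -2.07]
released t 39.3 tcp [ 0.6641 -0.0439  0.2188] grip mm 56.3 ff 0.0 F [ 0.3  1.3 -0.3] q [ 0.31  0.68 -0.52  1.44  0.36  1.11 -1.98]
 t 40.8 tcp [ 0.5004 -0.2492  0.2597] grip mm 56.4 ff 0.0 F [0.6 0.  0.5] q [ 0.99  0.58 -0.93  1.69  0.51  1.14 -0.43]
```

View pics/m.png

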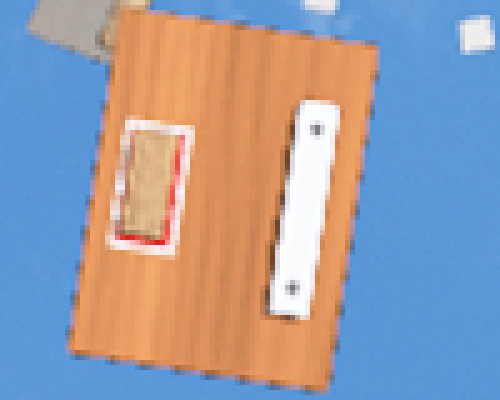

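Run:
```python
from h import *
pick((.50,-.455),.075,0)
place((.477,.359),.0615,-5,via=(.5,0))
env.move_l((.5,0,.26),q(0),rate=.3)
pick((.50,-.375),.075,0)
place((.473,.282),.0615,-5,via=(.5,0))
env.move_to((.5,-.25,.3),q(0))
s=optics.snapshot("top");w=optics.snapshot("side")
cv2.imwrite("pics/f.png",np.vstack([cv2.resize(s["image"][190:320,150:500],(700,260)),cv2.resize(w["image"][190:410,230:420],(285,330)).copy() if 0 else cv2.copyMakeBorder(cv2.resize(w["image"][190:410,230:420],(285,330)),0,0,0,415,0)]))
for n,lo,hi,roi,z in [("red",(20,120,80),(39,255,255),(195,280,226,311),.123),("yel",(48,130,120),(64,255,255),(170,282,197,304),.126)]:
    print(n,rect(s,blob(cv2.morphologyEx(mask(s,lo,hi,roi),cv2.MORPH_CLOSE,np.ones((3,3)))),z))
st("end")
```

```text
gripped t 44.2 tcp [ 0.5   -0.455  0.075] grip mm 46.1 ff 19.3 F [-0.2 -1.1  0.1] q [ 1.14  0.96 -0.86  1.53  0.81  1.03  0.07]
lifted t 45.8 tcp [ 0.4991 -0.4548  0.2586] grip mm 45.8 ff 19.3 F [ 0.4  0.8 -0.9] q [ 1.18  0.78 -0.97  1.35  0.64  1.34  0.2 ]
down t 50.5 tcp [0.477  0.3587 0.0618] grip mm 45.5 ff 19.5 F [-0.8 -2.3  5.6] q [-0.25  0.85 -0.75  1.78  0.77  0.83 -1.46]
released t 52.7 tcp [0.4766 0.3583 0.2589] grip mm 94.3 ff 0.0 F [ 0.5  0.2 -0.5] q [-0.15  0.64 -0.92  1.59  0.54  1.19 -1.27]
gripped t 57.3 tcp [ 0.4997 -0.3751  0.0751] grip mm 61.0 ff 20.0 F [-0.9 -0.1  3.1] q [ 1.08  0.9  -0.84  1.69  0.81  0.94 -0.09]
lifted t 58.9 tcp [ 0.4991 -0.3749  0.2587] grip mm 61.5 ff 20.0 F [ 0.5  0.  -1.1] q [ 1.14  0.71 -0.98  1.51  0.6   1.26  0.08]
down t 63.0 tcp [0.4724 0.2818 0.0618] grip mm 61.1 ff 20.0 F [-2.5 -1.6  6. ] q [-0.13  0.8  -0.74  1.91  0.79  0.75 -1.41]
released t 65.1 tcp [0.4725 0.2813 0.259 ] grip mm 94.3 ff 0.0 F [ 0.2 -0.   0.5] q [ 0.01  0.57 -0.95  1.71  0.51  1.13 -1.18]
red (array([0.4742003 , 0.28048167], dtype=float32), np.float32(-1.5688094), np.float32(56.98096), np.float32(56.50737))
yel (array([0.47955355, 0.3582105 ], dtype=float32), np.float32(-1.5690098), np.float32(45.923607), np.float32(40.30809))
end t 67.1 tcp [ 0.5005 -0.2487  0.3001] grip mm 93.7 ff 0.0 F [-0.  -0.5  0.3] q [ 1.04  0.57 -1.03  1.63  0.51  1.24 -0.09]
```

View pics/f.png

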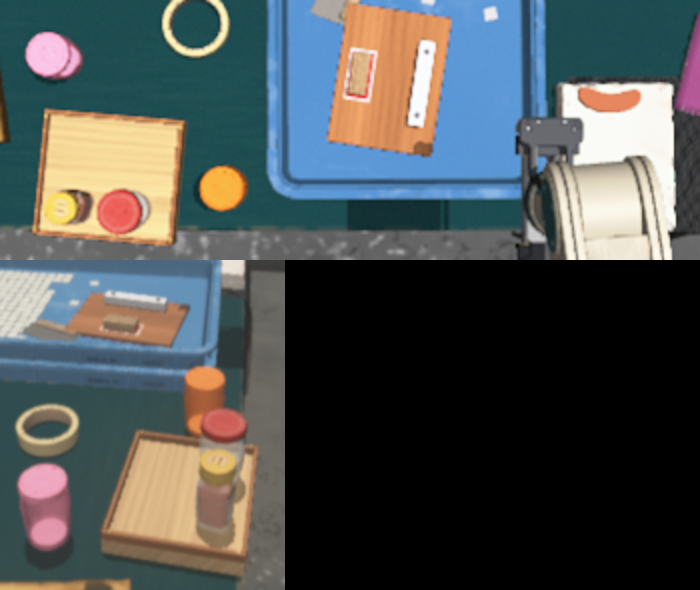

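Both jars stand upright within about 2–3 mm of where they started, the gauge is still centred on the mark, and the tape and kidney have not moved. I am handing in.

```bash
python3 -c "
from plant import env
print(env.hand_in())"
```

```text
the job is handed in; nothing more can be done
None
```

The job is handed in after about 67 s: the gauge lies centred on the red mark along the rail, both jars stand upright within about 3 mm of where they started, and the tape and kidney were left alone; the hand-in call returned no verdict.

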